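# Rock the stopper out of a leaning display canister

## Task

Open the leaning canister whose wooden stopper has a straight bar handle, so that it can be refilled: rock the stopper from side to side, towards one flat face of the bar and then the other, while lifting only lightly, until it comes free, without dragging the canister up or pressing it down in its springy stand by as much as 7 mm. Then lower the stopper into the empty grey tray and leave it standing upright there on its plug, and leave the other goods where they are.

Things in the scene. Friction and masses are not known exactly. Their poses are not given: they have to be found in the camera images.
- stopper: Round pale-wood stopper with a bar handle, 102 mm tall in all, about 140 g, at first seated in the leaning canister's mouth. Origin: centre of the underside of its flange (68 mm across, z 0 to 8 mm), level with the rim when seated. z points out of the canister along its axis, 30 degrees from vertical at first; x points up the slope. Plug below, to z -44 mm. Free, it lifts with only its own weight.
- stopper_handle (a point): Middle of the stopper's bar handle, 33 mm above the stopper's origin, axes as the stopper's. The bar is 18 mm thick along x, 70 mm long along y and reaches from 8 to 58 mm above the origin; it is gripped across x, firmly. Rocking means tipping it about y, towards +x and then -x.
- stopper_ridge (a point): Centre of the upper of two dark ridges round the plug, 14 mm under the stopper's origin, 54 mm diameter; the lower (53 mm) is 25 mm under the origin. Plug 46 mm diameter, tapering to a flat 40 mm foot 44 mm under the origin. The ridges catch one after the other under two hidden sprung lips in the neck; each lip yields at about 10 N, so a straight pull (20 N) lifts the canister.
- neck (a point): Point on the neck's axis, 8 mm under the rim. The lips stand to its +x and -x, 25 mm off the axis, each 0 to 5 mm above it, unseen: feel it. Under a light lift (2 N over the weight) tip the stopper 12 to 14 degrees to +x about the lips' level: its -x side rises 10 mm, springs over its lip and stays. Tip it 12 degrees to -x: the +x side follows. Again for the lower ridge; free by 30 mm up.
- canister_rim (a point): Centre of the rim of the leaning white canister (100 mm diameter, 130 mm tall, neck 74 mm outside and 62 mm inside). z points out of the mouth along its axis, 30 degrees from vertical, leaning towards the robot's side; x points up the slope, y is level. The canister rides on a spring in its stand.
- canister (a joint): How far the canister has slid up (+) or been pressed down (-) along its axis in its stand, in m; 0 when home, to about 1 mm, and up to 2 mm without the stopper. It floats on a spring of about 1 N per mm and comes back by itself; friction is slight. More than 7 mm either way counts as dragged up or pressed down, so keep the net push or pull on it under about 5 N.
- stand: Fixed grey and black counter stand that holds the canister leaning; foot 170 x 130 mm. Origin: underside, under the middle; the rim centre is 35 mm towards -x of it and 170 mm up, and the canister leans towards its -x.
- closed_stand: A second, like stand with a like canister, closed by a fixed round lid with a ball knob (leave it alone). Same sizes and origin as the other stand; highest point 210 mm.
- tray: Empty shallow square grey tray fixed on the counter, 170 x 170 mm outside, 22 mm high, walls and floor 5 mm. Origin: centre of its underside.
- jar: Bystander: clear jar with a wooden lid, 54 mm diameter, 90 mm tall. Origin: centre of its underside.
- tub: Bystander: small open white tub, 85 x 70 x 50 mm. Origin: centre of its underside.
- bottle: Bystander: grey bottle, 56 mm diameter, 130 mm tall. Origin: centre of its underside.
- carton: Bystander: cardboard box, 100 x 80 x 60 mm. Origin: centre of its underside.
- can: Bystander: plain steel can, 66 mm diameter, 75 mm tall. Origin: centre of its underside.
- beaker: Bystander: grey plastic cup, 68 mm across, 80 mm tall. Origin: centre of its underside.
Mind the look-alikes: they are no part of the job. Leave any orange or turquoise look-alike of the stand alone. Several things have the shape of the tray; the one meant has the colours described above.

How it is judged:
By the outcome, as a careful person would: the job done as asked, in the order asked, and still so for the second after the job is handed in, with the robot touching nothing.
It also fails if it takes over 67 s, if anything falls off the work surface, if the arm or the gripper's body presses on something with over 40 N, if the wrist force passes 120 N, or if a joint passes its speed limit or range.

## Robot

A 7-joint arm with a two-finger parallel gripper is mounted at the origin on the work surface. World frame = base frame: x ahead of the robot, y to its left, z up, the work surface at z = 0. Lengths are in mm, angles in rad, forces in N, time in s.
With the tool pointing down it reaches from about 400 to 875 mm from the base axis. Payload 4.4 kg.
Tool frame: the origin (TCP) lies at the very end of the fingers, on their centre line; the grasp point (between the pads) lies 19 mm behind it; y points along the fingers, z is the direction in which the jaws open and shut, and the axes are right-handed (so a half turn about y gives the same grasp; the last joint's range is limited). The gripper opens to 85 mm and grips with 20 to 120 N. Pads are 22 mm wide; open, the fingers measure 114 mm over their backs; the gripper's body (76 mm by 85 mm) begins 54 mm behind the grasp point. The pads swing forward as they close: fully open they stand 13 mm farther back than shut.
Start: joints at [1.178, 0.628, 0.038, 1.517, -0.027, 0.996, -0.02], TCP at [208.687, -615.603, 231.313] pointing down, gripper open.
Joint ranges: [-3.06, 3.06], [-0.37, 2.12], [-1.25, 1.32], [0.18, 2.47], [-1.1, 4.24], [0.23, 1.98], [-2.94, 2.94]. Speed limits (rad/s): [2.57, 2.57, 3.14, 3.14, 3.14, 3.14, 3.14].

## Interface

Orientations are given as [roll, pitch, yaw] about the fixed x, y, z axes, in that order (R = Rz(yaw) Ry(pitch) Rx(roll)).
In Python, from cell import * gives the robot as it stands.
- The arm moves only by the tool apply_moves, never from a script. Its argument "targets" is a list of rows, each a list of 6 numbers: the shift along the tool's x, y, z in units of 40 mm (1.0 is 40 mm), then the turn, a rotation vector about the tool's x, y, z in units of 8 degrees (1.0 is 8 degrees). A call has 1 to 12 rows; each row shifts and turns the commanded pose from where the row before left it, along the tool's axes as they then stand; what a row does not reach is not made up. A row lasts 1/8 s, in which the tool goes at most 62.5 mm and 10.7 degrees, less where a joint would pass 70% of its speed; a pose out of reach is approached as far as the arm can. A call is refused whole if a number of a shift passes 1 or a number of a turn 1, either way. A call with a gripper value outside its range is refused whole. "jaw" is the gripper command: -1 is shut, 1 is fully open, values between are in proportion, set as the call begins (left out, the last holds). The fingers move at their own pace and stop on an object; the grip force is fixed at half the most. Time passes only in rows, so rows that do not move let the fingers close. It gives the time, the measured TCP pose, the force and the opening at its end, in the units of the state.
- read_state(): the state, without advancing time (a new reading comes with each control period).
- get_image(name): name is "side" or "top" or "wrist"; returns the picture (420x560x3 uint8, red, green, blue); there is no depth.
- calibration(name): a dict with "fx", "fy", "cx", "cy" (pixels), "world_from_camera" (4x4, takes a point from camera to world coordinates). Camera axes: x right, y down, z forward; pixel columns grow to the right and rows downward; lengths in mm; the calibration is good to about 2 mm. A picture is of the moment at which its call begins: read the wrist's pose just before it. calibration takes no time and is no camera call; for the wrist camera it gives the pose at the moment of the call.
- finish_job(): hands the job in, once; it reports no verdict.
The state is a dict: "clock": time; "qpos": joint angles; "qd": joint speeds; "tau": joint torques, N m; "eef_pos": TCP position; "tool_rot": TCP orientation; "force": force on the tool from outside, world axes, zero at the start; "torque": the same for the moment, N m; "width": finger opening in mm.
Only numpy, scipy, OpenCV 4.12 (cv2) and the standard library are available. Lean on these libraries where they do the work, as an engineer would, in place of code of your own. Each camera call takes 0.05 s, during which the arm holds its last target. There are 200 camera calls.

## Working session

There is one attempt and no reset: what is moved stays moved. The work goes in short steps, Python scripts to look and compute and a tool call to move; the robot and the scene stay as the last step left them, time stands still between calls to the robot, and variables do not carry over. Pictures are saved under pics/ and viewed, about 8 in all and at most 12, crops included, and the job is handed in when it is done.

Besides the shell and the picture viewer there is one more tool, called after ">>>" by a JSON object that holds its "op" and its "data", one argument or row to a line. apply_moves: Moves the arm, as the interface text tells. Its arguments: {"type":"object","properties":{"targets":{"type":"array"},"jaw":{"type":"number"}},"required":["targets"]}

```bash
ls; mkdir -p pics
python3 - <<'E'
from cell import *
import cv2,numpy as np
a=get_image("top");b=get_image("side")
for n,i in(("top",a),("side",b)): cv2.imwrite(f"pics/{n}0.png",i[:,:,::-1])
for n in("top","side","wrist"):
    c=calibration(n);print(n,c["fx"],c["cx"],c["cy"],np.round(c["world_from_camera"],3).tolist())
print(read_state())
E
```

```text
pics
top 416.37965233516877 273.62137964849035 208.37688379016438 [[-0.006, -0.995, 0.104, 321.999], [-1.0, 0.006, 0.003, 72.749], [-0.004, -0.104, -0.995, 1564.619], [0.0, 0.0, 0.0, 1.0]]
side 464.6695196453438 290.65832354991005 201.0782069431757 [[-0.82, -0.288, 0.495, -117.039], [-0.572, 0.437, -0.694, 951.305], [-0.017, -0.852, -0.523, 814.24], [0.0, 0.0, 0.0, 1.0]]
wrist 310.31313295740006 281.63245074224756 212.65088675123314 [[0.321, -0.898, -0.3, 283.267], [-0.947, -0.305, -0.1, -588.613], [-0.002, 0.316, -0.949, 373.728], [0.0, 0.0, 0.0, 1.0]]
{'clock': 0.1, 'qpos': array([ 1.17818504,  0.62927269,  0.03844893,  1.51827075, -0.02703862,
        0.99626803, -0.01999976]), 'qd': array([ 0.00039253, -0.00254254, -0.00029914, -0.00149722,  0.00058887,
       -0.00049625, -0.00084401]), 'tau': array([ 3.10811098e-03, -5.64530039e+01,  1.23014957e+00, -1.93972617e+01,
        1.11162930e-02,  5.43710878e-03, -1.81338942e-05]), 'eef_pos': array([ 208.52594969, -615.05967625,  230.46786305]), 'tool_rot': array([-1.57249760e+00,  1.19413082e-05, -2.81480559e+00]), 'force': array([-0.29817913,  0.30365848,  0.1516812 ]), 'torque': array([-0.04938771,  0.00677586, -0.01221749]), 'width': 85.49392212563568}
```

View pics/top0.png

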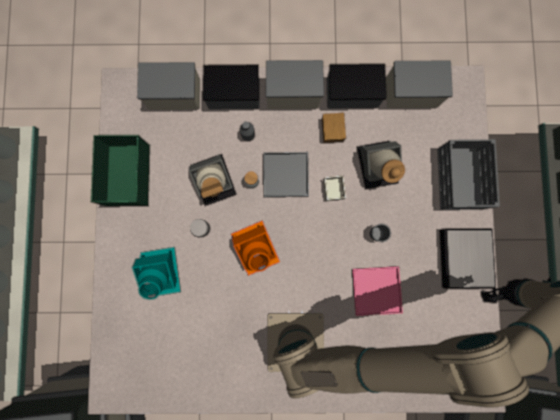

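View pics/side0.png

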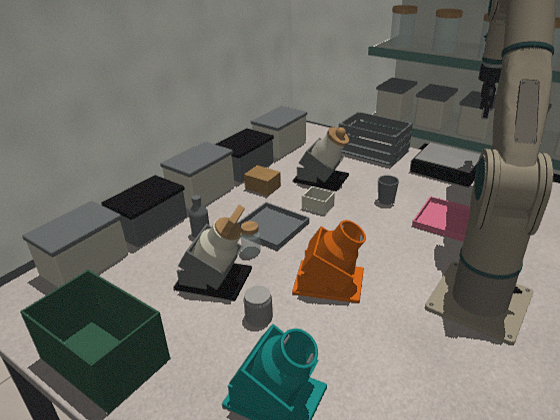

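Run:
```python
import cv2,numpy as np
t=cv2.imread("pics/top0.png");s=cv2.imread("pics/side0.png")
a=cv2.resize(t[145:215,180:250],(400,400),interpolation=2)
b=cv2.resize(s[190:310,165:285],(400,400),interpolation=2)
cv2.imwrite("pics/crop0.png",np.hstack([a,b]))
```

```text
(no output)
```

View pics/crop0.png

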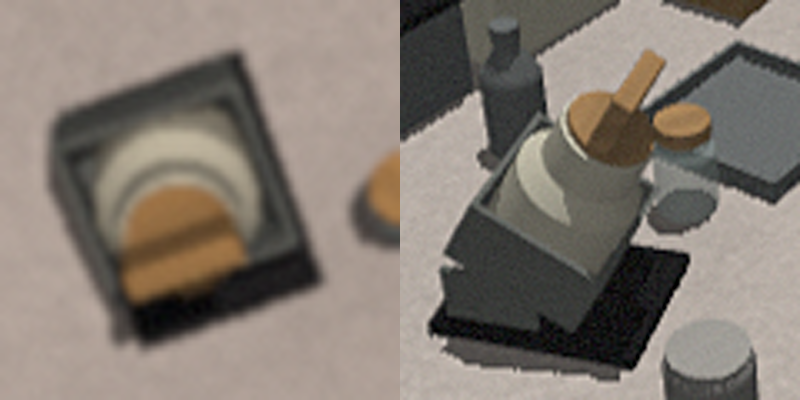

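```bash
cat > h.py <<'E'
import cv2,numpy as np
from cell import calibration
from scipy.optimize import least_squares
from scipy.spatial.transform import Rotation as R
def proj(c,P):
    P=np.atleast_2d(P);M=np.linalg.inv(np.array(c["world_from_camera"]))
    q=P@M[:3,:3].T+M[:3,3]
    return np.c_[c["fx"]*q[:,0]/q[:,2]+c["cx"],c["fy"]*q[:,1]/q[:,2]+c["cy"]]
def ray(c,uv,z):
    M=np.array(c["world_from_camera"]);d=M[:3,:3]@[(uv[0]-c["cx"])/c["fx"],(uv[1]-c["cy"])/c["fy"],1]
    return M[:3,3]+d*(z-M[2,3])/d[2]
def Rs(psi): return R.from_euler('ZY',[psi,-np.pi/6]).as_matrix()  # stopper axes
def stand(p,l): return np.array([p[0],p[1],0])+np.array(l)@R.from_euler('Z',p[2]).as_matrix().T
def rim(p): return stand(p,[-35,0,170])
def stop(p,l): return rim(p)+np.array(l)@Rs(p[2]).T
def bar(f): return [f([sx*9,sy*35,z]) for z in(8,58) for sx,sy in((1,1),(1,-1),(-1,-1),(-1,1))]
E
python3 - <<'E'
from h import *
ct,cs=calibration("top"),calibration("side")
A=[(ct,stand,[-85,-65,5],(236.3,194.4)),(ct,stand,[-85,65,5],(204.5,205.7)),
(cs,stand,[-85,-65,5],(252,267.4)),(cs,stand,[-85,65,5],(235.5,299.5)),(cs,stand,[85,65,5],(174,288.4)),
(ct,stop,[-9,35,58],(203.1,197.9)),(ct,stop,[-9,-35,58],(223.2,190.9))]
f=lambda p:np.concatenate([proj(c,g(p,l))[0]-u for c,g,l,u in A])
r=least_squares(f,[600,270,0.2],x_scale=[100,100,.2]);p=r.x;print(p,np.degrees(p[2]),rim(p),stop(p,[0,0,33]));print(r.fun.reshape(-1,2).round(1))
out=[]
for n,c,(x0,y0,w) in(("top",ct,(180,145,70)),("side",cs,(165,190,120))):
    im=cv2.imread(f"pics/{n}0.png")[y0:y0+w,x0:x0+w];k=400/w;im=cv2.resize(im,(400,400))
    b=np.array([(proj(c,q)[0]-[x0-.5,y0-.5])*k for q in bar(lambda l:stop(p,l))]).astype(int)
    for i in range(4):
        for a,d in((i,(i+1)%4),(i+4,4+(i+1)%4),(i,i+4)): cv2.line(im,b[a].tolist(),b[d].tolist(),(0,255,0),1)
    t=np.linspace(0,6.28,40);ci=[stop(p,[34*np.cos(a),34*np.sin(a),8]) for a in t]
    cv2.polylines(im,[((proj(c,ci)-[x0-.5,y0-.5])*k).astype(int)],False,(255,0,0),1)
    fo=[stand(p,[a,d,5]) for a,d in((85,65),(85,-65),(-85,-65),(-85,65))]
    cv2.polylines(im,[((proj(c,fo)-[x0-.5,y0-.5])*k).astype(int)],True,(0,0,255),1)
    out.append(im)
cv2.imwrite("pics/ov.png",np.hstack(out))
# tray corners approx
for u in((263,153),(308,153),(308,196),(263,196),(286,174.5)): print(ray(ct,u,22).round(0))
E
```

```text
[5.92322202e+02 3.03651225e+02 3.36334543e-01] 19.270549798787346 [559.28322731 292.10020174 170.        ] [543.70771056 286.6547194  198.57883832]
[[ 1.   1.5]
 [ 0.2  1.7]
 [ 2.5  0.5]
 [ 1.5  1.2]
 [ 0.9  0.5]
 [-1.8 -4.2]
 [-1.7 -4.3]]
[694. 116.  22.]
[693. -54.  22.]
[529. -51.  22.]
[530. 117.  22.]
[611.  30.  22.]
```

View pics/ov.png

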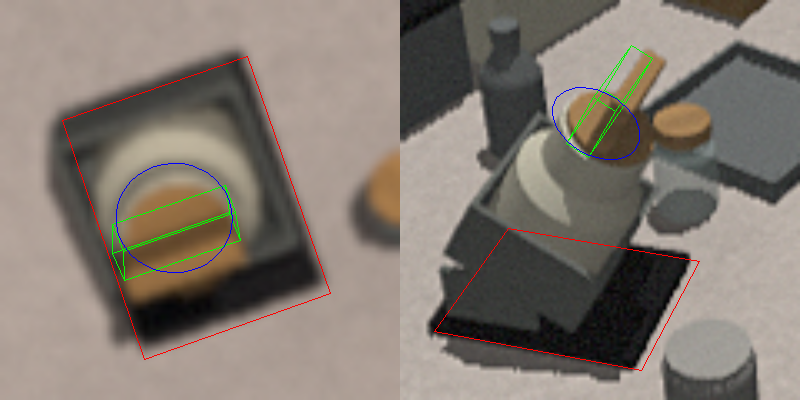

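Run:
```python
from h import *
ct,cs=calibration("top"),calibration("side")
k=lambda u,x0,y0,w:(np.array(u)*w/400+[x0-.5,y0-.5])
T=lambda u:k(u,180,145,70); S=lambda u:k(u,165,190,120)
A=[(ct,[-9,35,58],T((132,302))),(ct,[-9,-35,58],T((247,262))),(cs,[9,35,58],S((248,48))),(cs,[-9,35,58],S((266,60)))]
for psi in(.28,.336,.39):
  g=lambda p,l:p+np.array(l)@Rs(psi).T
  r=least_squares(lambda p:np.concatenate([proj(c,g(p,l))[0]-u for c,l,u in A]),[550,290,170])
  print(psi,r.x,g(r.x,[0,0,33]),r.fun.round(1))
```

```text
0.28 [530.95377375 271.75901537 211.77887182] [515.09635902 267.19914717 240.35771015] [ 1.9  2.9  3.   3.7 -3.5 -0.8 -2.3  0.1]
0.336 [531.17491394 274.32167938 212.31205254] [515.59757632 268.88140802 240.89089086] [ 1.8  3.2  2.6  2.9 -3.4 -0.7 -2.  -0. ]
0.39 [531.32506527 276.78448335 212.76201935] [516.06406578 270.5113745  241.34085768] [ 1.8  3.5  2.2  2.  -3.2 -0.6 -1.6 -0.1]
```

```bash
cat >> h.py <<'E'
from cell import read_state
def T(Rm,p):
    M=np.eye(4);M[:3,:3]=Rm;M[:3,3]=p;return M
def cur():
    s=read_state();return T(R.from_euler('xyz',s["tool_rot"]).as_matrix(),s["eef_pos"])
def step(M,r):
    r=np.array(r,float);return M@T(R.from_rotvec(np.radians(8*r[3:])).as_matrix(),40*r[:3])
def rows(M,G,n):
    def f(r):
        N=M
        for _ in range(n): N=step(N,r)
        return np.r_[N[:3,3]-G[:3,3],50*R.from_matrix(N[:3,:3].T@G[:3,:3]).as_rotvec()]
    rel=np.linalg.inv(M)@G
    x0=np.r_[rel[:3,3]/40/n,np.degrees(R.from_matrix(rel[:3,:3]).as_rotvec())/8/n]
    r=least_squares(f,x0).x.round(3);N=M;P=[]
    for _ in range(n): N=step(N,r);P.append(N[:3,3].round(0))
    print(n,"x",r.tolist(),"end err",f(r).round(1));return N,P
def grasp(rimc,psi,h,tilt=0):  # TCP pose, TCP h above stopper origin along its axis
    Q=Rs(psi);return T(np.c_[-Q[:,1],-Q[:,2],Q[:,0]],np.array(rimc)+h*Q[:,2])
E
python3 - <<'E'
from h import *
M=cur();N=M
for _ in range(4): N=step(N,[0,-.8,0,0,0,0])
print(N[:3,3])
c=np.array(calibration("wrist")["world_from_camera"]);print((np.linalg.inv(M)@c).round(3))
G=grasp([546,286,170],.33,154);print(G[:3,3])
for n in(24,28):
    E,P=rows(N,G,n);print(P[::3])
E
```

```text
[ 208.59440426 -615.26640515  358.4676778 ]
[[   0.       0.949    0.316  -79.277]
 [  -0.      -0.316    0.949 -143.257]
 [   1.      -0.       0.      -1.299]
 [   0.       0.       0.       1.   ]]
[473.15473955 261.04868681 303.36791218]
24 x [-1.024, 0.077, -0.235, 0.123, -0.458, 0.122] end err [ 0.5  0.2 -0.2  0.  -0.   0.1]
[array([ 244., -593.,  355.]), array([ 343., -514.,  349.]), array([ 424., -418.,  346.]), array([ 486., -308.,  344.]), array([ 526., -188.,  342.]), array([543., -63., 337.]), array([536.,  63., 329.]), array([506., 184., 316.])]
28 x [-0.878, 0.067, -0.198, 0.105, -0.393, 0.105] end err [-1.1  0.   0.3  0.   0.1 -0.1]
[array([ 239., -596.,  356.]), array([ 325., -531.,  350.]), array([ 399., -452.,  347.]), array([ 459., -362.,  345.]), array([ 504., -263.,  343.]), array([ 532., -159.,  341.]), array([542., -51., 337.]), array([536.,  57., 330.]), array([512., 162., 319.]), array([472., 261., 304.])]
```

>>> {"op": "apply_moves", "data": {
  "targets": [
    [0,-0.8,0,0,0,0],
    [0,-0.8,0,0,0,0],
    [0,-0.8,0,0,0,0],
    [0,-0.8,0,0,0,0],
    [-0.878,0.067,-0.198,0.105,-0.393,0.105],
    [-0.878,0.067,-0.198,0.105,-0.393,0.105],
    [-0.878,0.067,-0.198,0.105,-0.393,0.105],
    [-0.878,0.067,-0.198,0.105,-0.393,0.105],
    [-0.878,0.067,-0.198,0.105,-0.393,0.105],
    [-0.878,0.067,-0.198,0.105,-0.393,0.105],
    [-0.878,0.067,-0.198,0.105,-0.393,0.105],
    [-0.878,0.067,-0.198,0.105,-0.393,0.105]
  ],
  "jaw": 1
}}

```text
clock: 1.6
eef_pos: [421.6, -421.5, 346.3]
tool_rot: [-1.431, 0.088, -2.366]
force: [0.6, 0.2, 0.2]
width: 85.4
```

>>> {"op": "apply_moves", "data": {
  "targets": [
    [-0.878,0.067,-0.198,0.105,-0.393,0.105],
    [-0.878,0.067,-0.198,0.105,-0.393,0.105],
    [-0.878,0.067,-0.198,0.105,-0.393,0.105],
    [-0.878,0.067,-0.198,0.105,-0.393,0.105],
    [-0.878,0.067,-0.198,0.105,-0.393,0.105],
    [-0.878,0.067,-0.198,0.105,-0.393,0.105],
    [-0.878,0.067,-0.198,0.105,-0.393,0.105],
    [-0.878,0.067,-0.198,0.105,-0.393,0.105],
    [-0.878,0.067,-0.198,0.105,-0.393,0.105],
    [-0.878,0.067,-0.198,0.105,-0.393,0.105]
  ]
}}

```text
clock: 2.85
eef_pos: [540.9, -85.2, 338.7]
tool_rot: [-1.225, 0.099, -1.795]
force: [0.7, 0.4, -0.5]
width: 85.4
```

>>> {"op": "apply_moves", "data": {
  "targets": [
    [-0.878,0.067,-0.198,0.105,-0.393,0.105],
    [-0.878,0.067,-0.198,0.105,-0.393,0.105],
    [-0.878,0.067,-0.198,0.105,-0.393,0.105],
    [-0.878,0.067,-0.198,0.105,-0.393,0.105],
    [-0.878,0.067,-0.198,0.105,-0.393,0.105],
    [-0.878,0.067,-0.198,0.105,-0.393,0.105],
    [-0.878,0.067,-0.198,0.105,-0.393,0.105],
    [-0.878,0.067,-0.198,0.105,-0.393,0.105],
    [-0.878,0.067,-0.198,0.105,-0.393,0.105],
    [-0.878,0.067,-0.198,0.105,-0.393,0.105],
    [0,0,0,0,0,0],
    [0,0,0,0,0,0]
  ]
}}

```text
clock: 4.35
eef_pos: [471.8, 260.6, 303.3]
tool_rot: [-1.047, -0.001, -1.239]
force: [0.4, -1.2, 0.4]
width: 85.5
```

Run:
```python
from h import *
from cell import *
import json
s=read_state();print(s["clock"],s["qpos"].round(2),s["eef_pos"].round(1),s["tool_rot"].round(3),s["force"].round(1))
c=calibration("wrist");i=get_image("wrist")
json.dump({k:np.array(v).tolist() for k,v in c.items()},open("w1.json","w"))
cv2.imwrite("pics/w1.png",i[:,:,::-1])
```

```text
4.35 [-0.4   0.2  -0.31  2.19  0.76  0.35 -1.03] [471.8 260.6 303.3] [-1.047e+00 -1.000e-03 -1.239e+00] [ 0.4 -1.2  0.4]
```

View pics/w1.png

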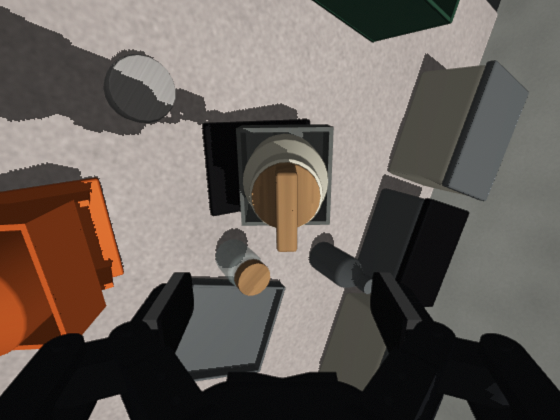

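```bash
cat >> h.py <<'E'
def overlay(img,c,p,psi,x0,y0,w,out):
    g=lambda l:np.array(p)+np.array(l)@Rs(psi).T
    k=600/w;im=cv2.resize(img[y0:y0+w,x0:x0+w],(600,600),interpolation=2)
    q=lambda P:((proj(c,P)-[x0-.5,y0-.5])*k).astype(int)
    b=q(bar(g))
    for i in range(4):
        for a,d in((i,(i+1)%4),(i+4,4+(i+1)%4),(i,i+4)): cv2.line(im,b[a].tolist(),b[d].tolist(),(0,255,0),1)
    t=np.linspace(0,6.28,60)
    for r,z,col in((34,8,(255,0,0)),(37,0,(0,0,255))):
        cv2.polylines(im,[q([g([r*np.cos(a),r*np.sin(a),z]) for a in t])],False,col,1)
    cv2.imwrite(out,im)
E
python3 - <<'E'
from h import *
import json
c=json.load(open("w1.json"));im=cv2.imread("pics/w1.png")
p=[546,286,170];g=lambda l:np.array(p)+np.array(l)@Rs(.33).T
print(proj(c,bar(g)).round(0).tolist())
overlay(im,c,p,.33,220,120,140,"pics/ov1.png")
E
```

```text
[[294.0, 163.0], [293.0, 232.0], [275.0, 232.0], [275.0, 163.0], [297.0, 173.0], [295.0, 254.0], [274.0, 254.0], [274.0, 173.0]]
```

View pics/ov1.png

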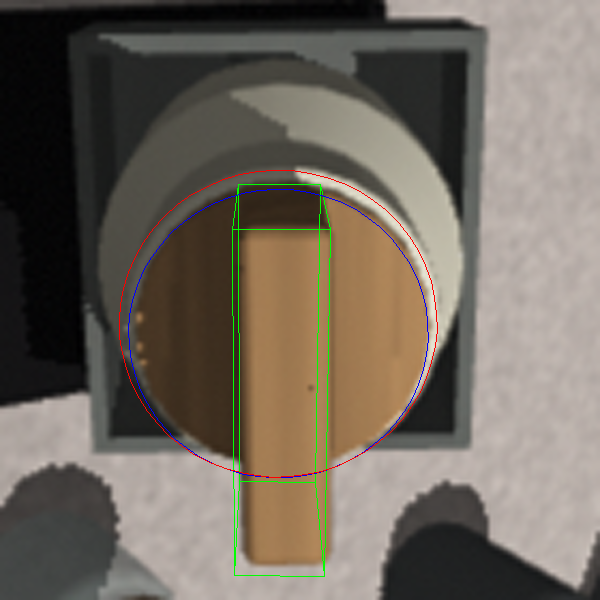

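Run:
```python
from h import *
p=np.array([546,286,170])+Rs(.33)@[1.1,1,0];print(p)
E,P=rows(cur(),grasp(p,.33,18),6)
```

```text
[546.57718334 287.25473479 170.55      ]
6 x [-0.007, 0.569, 0.009, 0.0, 0.001, 0.001] end err [ 0.  -0.1  0.1  0.   0.   0. ]
```

>>> {"op": "apply_moves", "data": {
  "targets": [
    [0,0.57,0.01,0,0,0],
    [0,0.57,0.01,0,0,0],
    [0,0.57,0.01,0,0,0],
    [-0.04,0.57,0.01,0,0,0],
    [0,0.57,0.01,0,0,0],
    [0,0.57,0.01,0,0,0],
    [0,0,0,0,0,0]
  ]
}}

```text
clock: 5.28
eef_pos: [539.0, 283.2, 184.6]
tool_rot: [-1.05, -0.002, -1.242]
force: [0.3, -0.2, -0.7]
width: 85.3
```

>>> {"op": "apply_moves", "data": {
  "targets": [
    [0,0,0,0,0,0],
    [0,0,0,0,0,0],
    [0,0,0,0,0,0],
    [0,0,0,0,0,0],
    [0,0,0,0,0,0],
    [0,0,0,0,0,0],
    [0,0,0,0,0,0],
    [0,0,0,0,0,0]
  ],
  "jaw": -1
}}

```text
clock: 6.28
eef_pos: [538.7, 285.1, 186.2]
tool_rot: [-1.047, -0.001, -1.239]
force: [2.4, 1.0, 1.8]
width: 17.4
```

```bash
cat >> h.py <<'E'
def rep():  # pose and force in nominal stopper axes
    from cell import read_state
    s=read_state();Q=Rs(.33);p0=np.array([546.6,287.3,170.6])
    M=cur();print("t",s["clock"],"w",s["width"].round(1),"TCP rel rim",(Q.T@(M[:3,3]-p0)).round(1),
      "rot deg",np.degrees(R.from_matrix(Q.T@M[:3,:3]@np.array([[0,-1,0],[0,0,-1],[1,0,0]])).as_rotvec()).round(1),
      "F",(Q.T@s["force"]).round(1),"M",(Q.T@s["torque"]).round(2))
E
python3 -c "
from h import *
rep()
from cell import *
cv2.imwrite('pics/w2.png',get_image('wrist')[:,:,::-1]);cv2.imwrite('pics/s2.png',get_image('side')[:,:,::-1])
a=cv2.imread('pics/w2.png')[60:420,80:480];b=cv2.imread('pics/s2.png')[130:310,165:365]
cv2.imwrite('pics/c2.png',np.hstack([a,cv2.resize(b,(400,360))]))"
```

```text
Traceback (most recent call last):
  File "h.py", line 50, in rep
    M=cur();print("t",s["clock"],"w",s["width"].round(1),"TCP rel rim",(Q.T@(M[:3,3]-p0)).round(1),
                                     ^^^^^^^^^^^^^^^^
AttributeError: 'float' object has no attribute 'round'
```

```bash
sed -i 's/s\["width"\].round(1)/round(s["width"],1)/' h.py; python3 -c "
from h import *
rep();rep()"
```

```text
t 6.275 w 17.4 TCP rel rim [ 0.7  0.5 17.7] rot deg [-0.  -0.   0.1] F [3.2 0.2 0.2] M [0.02 0.06 0.03]
t 6.275 w 17.4 TCP rel rim [ 0.7  0.5 17.7] rot deg [-0.  -0.   0.1] F [3.2 0.2 0.2] M [0.02 0.06 0.03]
```

>>> {"op": "apply_moves", "data": {
  "targets": [
    [0,-0.025,0,0,0,0],
    [0,-0.025,0,0,0,0],
    [0,0,0,0,0,0],
    [0,0,0,0,0,0]
  ]
}}

```text
clock: 6.78
eef_pos: [537.5, 284.7, 187.8]
tool_rot: [-1.047, -0.001, -1.239]
force: [2.5, 1.3, 0.6]
width: 17.6
```

```bash
python3 -c "
from h import *
rep()"
```

```text
t 6.775 w 17.6 TCP rel rim [ 0.4  0.5 19.6] rot deg [-0.  -0.   0.1] F [ 2.7  0.5 -0.9] M [ 0.1  -0.09 -0.04]
```

>>> {"op": "apply_moves", "data": {
  "targets": [
    [0,-0.025,0,0,0,0],
    [0,-0.025,0,0,0,0],
    [0,0,0,0,0,0],
    [0,0,0,0,0,0]
  ]
}}

```text
clock: 7.28
eef_pos: [536.4, 284.2, 189.4]
tool_rot: [-1.047, -0.001, -1.24]
force: [2.4, 1.2, -0.7]
width: 17.5
```

```bash
python3 -c "
from h import *
rep()"
```

```text
t 7.275 w 17.5 TCP rel rim [ 0.2  0.3 21.6] rot deg [-0.   0.   0.1] F [ 1.9  0.3 -1.9] M [ 0.02 -0.08  0.02]
```

>>> {"op": "apply_moves", "data": {
  "targets": [
    [0,-0.025,0,0,0,0],
    [0,-0.015,0,0,0,0],
    [0,0,0,0,0,0],
    [0,0,0,0,0,0]
  ]
}}

```text
clock: 7.78
eef_pos: [535.7, 283.9, 190.8]
tool_rot: [-1.047, -0.001, -1.239]
force: [2.7, 1.4, -0.3]
width: 17.2
```

```bash
python3 -c "
from h import *
rep()"
```

```text
t 7.775 w 17.2 TCP rel rim [ 0.2  0.4 23.2] rot deg [-0.   0.   0.1] F [ 2.4  0.5 -1.8] M [-0.02 -0.07  0.03]
```

>>> {"op": "apply_moves", "data": {
  "targets": [
    [0,-0.025,0,0,0,0],
    [0,-0.025,0,0,0,0],
    [0,0,0,0,0,0],
    [0,0,0,0,0,0]
  ]
}}

```text
clock: 8.28
eef_pos: [534.7, 283.7, 192.5]
tool_rot: [-1.047, -0.001, -1.239]
force: [3.6, 0.6, -0.8]
width: 17.3
```

```bash
python3 -c "
from h import *
rep()"
```

```text
t 8.275 w 17.3 TCP rel rim [ 0.2  0.4 25.2] rot deg [-0.   0.   0.1] F [ 2.7 -0.6 -2.5] M [-0.03 -0.13  0.03]
```

>>> {"op": "apply_moves", "data": {
  "targets": [
    [0,-0.02,0,0,0,0],
    [0,-0.017,0.02,-0.1875,0,0],
    [0,-0.017,0.02,-0.1875,0,0],
    [0,0,0,0,0,0],
    [0,0,0,0,0,0]
  ]
}}

```text
clock: 8.9
eef_pos: [535.1, 284.0, 195.2]
tool_rot: [-1.099, -0.001, -1.239]
force: [5.3, 2.2, -2.8]
width: 17.4
```

```bash
python3 -c "
from h import *
rep()"
```

```text
t 8.9 w 17.4 TCP rel rim [ 1.9  0.7 27.3] rot deg [0.  3.  0.1] F [ 3.5  0.3 -5.3] M [ 0.13 -0.46  0.04]
```

>>> {"op": "apply_moves", "data": {
  "targets": [
    [0,-0.017,0.02,-0.1875,0,0],
    [0,-0.017,0.02,-0.1875,0,0],
    [0,0,0,0,0,0],
    [0,0,0,0,0,0]
  ]
}}

```text
clock: 9.4
eef_pos: [536.3, 284.2, 197.1]
tool_rot: [-1.151, -0.001, -1.239]
force: [5.5, 2.4, -4.8]
width: 17.6
```

```bash
python3 -c "
from h import *
rep()"
```

```text
t 9.4 w 17.6 TCP rel rim [ 4.   0.5 28.3] rot deg [0.  5.9 0.1] F [ 2.8  0.5 -7.1] M [ 0.02 -0.77 -0.04]
```

>>> {"op": "apply_moves", "data": {
  "targets": [
    [0,0.075,0,0,0,0],
    [0,0,0,0,0,0]
  ]
}}

```text
clock: 9.65
eef_pos: [537.4, 284.7, 194.5]
tool_rot: [-1.151, -0.001, -1.239]
force: [5.0, 2.3, -1.9]
width: 17.1
```

```bash
python3 -c "
from h import *
rep()"
```

```text
t 9.65 w 17.1 TCP rel rim [ 3.7  0.5 25.5] rot deg [-0.   5.9  0.1] F [ 3.8  0.6 -4.4] M [-0.05 -0.71  0.04]
```

>>> {"op": "apply_moves", "data": {
  "targets": [
    [0,0.01,0.02,-0.1875,0,0],
    [0,0.01,0.02,-0.1875,0,0],
    [0,0,0,0,0,0]
  ]
}}

```text
clock: 10.02
eef_pos: [539.6, 285.7, 194.9]
tool_rot: [-1.202, -0.0, -1.239]
force: [4.5, 1.6, 0.6]
width: 17.3
```

```bash
python3 -c "
from h import *
rep()"
```

```text
t 10.025 w 17.3 TCP rel rim [ 6.   0.7 24.6] rot deg [0.  8.9 0.1] F [ 4.4  0.  -1.8] M [ 0.02 -0.93  0.01]
```

>>> {"op": "apply_moves", "data": {
  "targets": [
    [0,-0.025,0.02,-0.1875,0,0],
    [0,-0.025,0.02,-0.1875,0,0],
    [0,0,0,0,0,0]
  ]
}}

```text
clock: 10.4
eef_pos: [539.6, 285.5, 196.8]
tool_rot: [-1.255, -0.001, -1.239]
force: [2.7, 1.3, 0.4]
width: 16.9
```

```bash
python3 -c "
from h import *
rep()"
```

```text
t 10.4 w 16.9 TCP rel rim [ 6.9  0.6 26.3] rot deg [-0.  11.9  0.1] F [ 2.8  0.4 -1.2] M [ 0.01 -0.5  -0.02]
```

>>> {"op": "apply_moves", "data": {
  "targets": [
    [0,-0.03,0.02,-0.1875,0,0],
    [0,-0.02,0,0,0,0],
    [0,0,0,0,0,0]
  ]
}}

```text
clock: 10.78
eef_pos: [539.4, 285.4, 198.8]
tool_rot: [-1.282, -0.001, -1.239]
force: [3.9, 1.9, -1.2]
width: 17.3
```

```bash
python3 -c "
from h import *
rep()"
```

```text
t 10.775 w 17.3 TCP rel rim [ 7.7  0.5 28.1] rot deg [-0.  13.5  0.1] F [ 3.1  0.5 -3.2] M [ 0.03 -0.75 -0.01]
```

>>> {"op": "apply_moves", "data": {
  "targets": [
    [0,-0.02,-0.028,0.25,0,0],
    [0,-0.02,-0.028,0.25,0,0],
    [0,-0.02,-0.028,0.25,0,0],
    [0,0,0,0,0,0]
  ]
}}

```text
clock: 11.28
eef_pos: [535.1, 283.9, 200.1]
tool_rot: [-1.178, -0.003, -1.238]
force: [2.8, 2.4, -0.1]
width: 17.6
```

```bash
cat >> h.py <<'E'
def st():
    from cell import read_state
    rep();s=read_state();Q=Rs(.33);M=cur();F=Q.T@s["force"]
    q=Q.T@(M[:3,3]-[546.6,287.3,170.6]);S=Q.T@M[:3,:3]@np.array([[0,-1,0],[0,0,-1],[1,0,0]])
    o=q-[.4,.4,17.7]+[0,0,18]-S@[0,0,18]+[0,0,F[2]]
    f=lambda x,z:(o+S@[x,0,z]).round(1)[[0,2]]
    print("origin",o.round(1)[[0,2]],"upper -x",f(-27,-14),"+x",f(27,-14),"lower -x",f(-26.5,-25),"+x",f(26.5,-25),"flange",f(-34,0),f(34,0))
E
python3 -c "
from h import *
st()"
```

```text
t 11.275 w 17.6 TCP rel rim [ 4.4  0.5 31.6] rot deg [-0.1  7.5  0.2] F [ 3.   1.3 -1.8] M [ 0.02 -0.35  0.05]
origin [ 1.6 12.2] upper -x [-27.    1.9] +x [26.6 -5.2] lower -x [-27.9  -9.1] +x [ 24.6 -16.1] flange [-32.1  16.7] [35.3  7.8]
```

>>> {"op": "apply_moves", "data": {
  "targets": [
    [0,-0.015,-0.028,0.25,0,0],
    [0,-0.015,-0.028,0.25,0,0],
    [0,0,0,0,0,0]
  ]
}}

```text
clock: 11.65
eef_pos: [532.4, 282.8, 199.7]
tool_rot: [-1.111, -0.003, -1.239]
force: [0.9, -0.8, -0.8]
width: 17.6
```

```bash
python3 -c "
from h import *
st()"
```

```text
t 11.65 w 17.6 TCP rel rim [ 1.7  0.3 32.6] rot deg [-0.1  3.6  0.2] F [ 0.1 -1.  -1. ] M [-0.01  0.35 -0.02]
origin [ 0.1 14. ] upper -x [-27.7   1.7] +x [26.2 -1.7] lower -x [-27.9  -9.3] +x [ 25.  -12.7] flange [-33.8  16.1] [34.  11.8]
```

>>> {"op": "apply_moves", "data": {
  "targets": [
    [0,-0.025,-0.028,0.25,0,0],
    [0,-0.025,-0.028,0.25,0,0],
    [0,0,0,0,0,0]
  ]
}}

```text
clock: 12.02
eef_pos: [530.5, 282.3, 200.8]
tool_rot: [-1.04, -0.003, -1.238]
force: [0.8, 1.6, -0.9]
width: 17.2
```

```bash
python3 -c "
from h import *
st()"
```

```text
t 12.025 w 17.2 TCP rel rim [ 0.5  0.5 34.5] rot deg [-0.1 -0.4  0.2] F [ 0.6  1.3 -1.4] M [0.01 0.58 0.01]
origin [ 0.2 15.4] upper -x [-26.7   1.2] +x [27.3  1.6] lower -x [-26.1  -9.8] +x [26.9 -9.4] flange [-33.8  15.2] [34.2 15.7]
```

>>> {"op": "apply_moves", "data": {
  "targets": [
    [0,-0.025,-0.028,0.25,0,0],
    [0,-0.025,-0.028,0.25,0,0],
    [0,0,0,0,0,0]
  ]
}}

```text
clock: 12.4
eef_pos: [527.8, 280.7, 201.0]
tool_rot: [-0.971, -0.002, -1.24]
force: [0.5, 0.2, -1.6]
width: 17.3
```

```bash
python3 -c "
from h import *
st()"
```

```text
t 12.4 w 17.3 TCP rel rim [-2.  -0.2 36.3] rot deg [-0.1 -4.4  0.1] F [-0.3  0.1 -1.6] M [-0.    1.01  0.06]
origin [-1.1 17. ] upper -x [-26.9   1. ] +x [26.9  5.1] lower -x [-25.6 -10. ] +x [27.3 -5.9] flange [-35.   14.4] [32.8 19.6]
```

>>> {"op": "apply_moves", "data": {
  "targets": [
    [0,-0.045,-0.028,0.25,0,0],
    [0,-0.045,-0.028,0.25,0,0],
    [0,0,0,0,0,0]
  ]
}}

```text
clock: 12.78
eef_pos: [523.8, 278.9, 202.2]
tool_rot: [-0.903, -0.003, -1.241]
force: [-1.4, 0.1, -2.0]
width: 17.0
```

```bash
python3 -c "
from h import *
st()"
```

```text
t 12.775 w 17.0 TCP rel rim [-5.2 -0.5 39.5] rot deg [-0.1 -8.3  0.1] F [-2.1  0.6 -1.1] M [-0.13  1.23 -0.05]
origin [-3.  20.9] upper -x [-27.7   3.2] +x [25.7 10.9] lower -x [-25.7  -7.7] +x [26.8 -0. ] flange [-36.7  16. ] [30.6 25.8]
```

```bash
cat > look.py <<'E'
import sys
from h import *
from cell import *
n=sys.argv[1]
a=get_image('wrist')[:,:,::-1];b=get_image('side')[:,:,::-1]
cv2.imwrite(f'pics/w{n}.png',a);cv2.imwrite(f'pics/s{n}.png',b)
cv2.imwrite(f'pics/c{n}.png',np.hstack([cv2.resize(a[60:420,100:460],(400,400)),cv2.resize(b[170:300,175:305],(400,400),interpolation=2)]))
E
python3 look.py 3
```

```text
(no output)
```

View pics/c3.png

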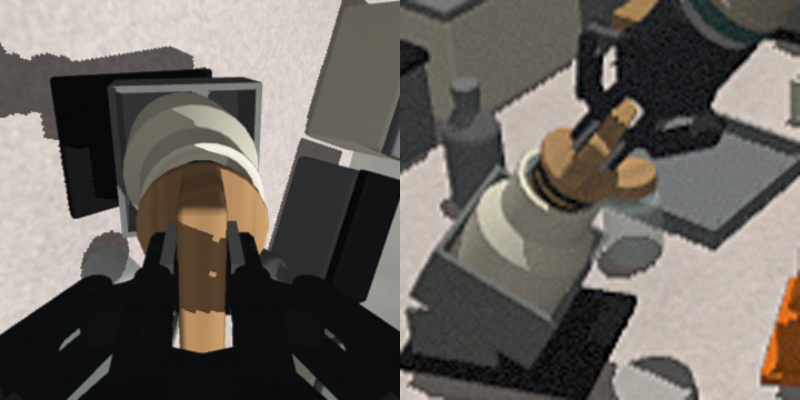

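>>> {"op": "apply_moves", "data": {
  "targets": [
    [0,-0.04,-0.028,0.25,0,0],
    [0,-0.04,-0.028,0.25,0,0],
    [0,0,0,0,0,0]
  ]
}}

```text
clock: 13.25
eef_pos: [520.2, 278.4, 203.4]
tool_rot: [-0.832, -0.002, -1.24]
force: [-1.2, -0.2, -3.5]
width: 17.3
```

```bash
python3 -c "
from h import *
st()"
```

```text
t 13.25 w 17.3 TCP rel rim [-7.8  0.1 42.3] rot deg [ -0.1 -12.3   0.1] F [-2.8  0.2 -2.4] M [-0.1   1.67 -0.08]
origin [-4.3 22.6] upper -x [-27.7   3.1] +x [25.  14.7] lower -x [-24.9  -7.5] +x [26.9  3.8] flange [-37.5  15.3] [28.9 29.8]
```

```bash
cat >> look.py <<'E'
from h import *
def shift(fa,fb,x0,y0,x1,y1,m=6):
    a=cv2.cvtColor(cv2.imread(fa),6)[y0:y1,x0:x1];b=cv2.cvtColor(cv2.imread(fb),6)[y0-m:y1+m,x0-m:x1+m]
    k=8;a=cv2.resize(a,None,fx=k,fy=k,interpolation=2);b=cv2.resize(b,None,fx=k,fy=k,interpolation=2)
    r=cv2.matchTemplate(b,a,cv2.TM_CCOEFF_NORMED);_,v,_,l=cv2.minMaxLoc(r);return (l[0]/k-m,l[1]/k-m,round(v,3))
for reg in((200,228,224,262),(196,232,236,268),(176,258,240,300)):
    print(reg,shift("pics/side0.png",f"pics/s{n}.png",*reg))
c=calibration("side");d=proj(c,np.array([546.6,287.3,170.6])+7*Rs(.33)[:,2])-proj(c,[546.6,287.3,170.6]);print("7mm up =",d)
E
python3 look.py 4
```

```text
(200, 228, 224, 262) (0.625, -0.875, 0.888)
(196, 232, 236, 268) (0.5, -0.625, 0.94)
(176, 258, 240, 300) (0.0, 0.0, 0.969)
7mm up = [[ 1.12472237 -1.85073177]]
```

View pics/c4.png

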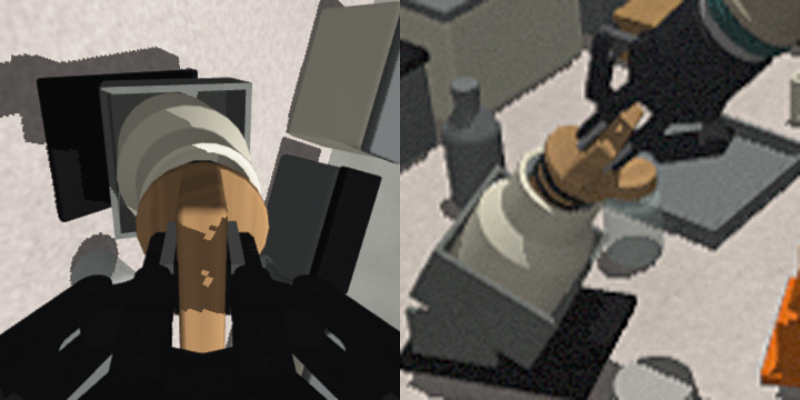

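>>> {"op": "apply_moves", "data": {
  "targets": [
    [0,-0.015,0.034,-0.25,0,0],
    [0,-0.015,0.034,-0.25,0,0],
    [0,-0.015,0.034,-0.25,0,0],
    [0,0,0,0,0,0]
  ]
}}

```text
clock: 13.85
eef_pos: [523.0, 279.9, 209.0]
tool_rot: [-0.933, -0.001, -1.24]
force: [-0.1, -0.8, -3.9]
width: 17.3
```

```bash
python3 -c "
from h import *
st()"
```

```text
t 13.85 w 17.3 TCP rel rim [-2.2  0.6 45.6] rot deg [-0.  -6.6  0.1] F [-2.3 -0.7 -3.2] M [-0.    1.31 -0.02]
origin [-0.6 24.9] upper -x [-25.8   7.9] +x [27.9 14. ] lower -x [-24.  -3.] +x [28.6  3. ] flange [-34.3  21. ] [33.2 28.7]
```

>>> {"op": "apply_moves", "data": {
  "targets": [
    [0,-0.015,0.034,-0.25,0,0],
    [0,-0.015,0.034,-0.25,0,0],
    [0,0,0,0,0,0]
  ]
}}

```text
clock: 14.22
eef_pos: [524.2, 280.3, 211.3]
tool_rot: [-1.002, -0.002, -1.24]
force: [-1.1, -0.7, -2.2]
width: 17.2
```

```bash
python3 -c "
from h import *
st()"
```

```text
t 14.225 w 17.2 TCP rel rim [ 0.1  0.7 47. ] rot deg [-0.  -2.6  0.1] F [-2.2 -0.3 -1.3] M [0.02 0.84 0.03]
origin [ 0.5 28. ] upper -x [-25.9  12.8] +x [28.1 15.2] lower -x [-24.9   1.8] +x [28.1  4.2] flange [-33.5  26.5] [34.4 29.5]
```

>>> {"op": "apply_moves", "data": {
  "targets": [
    [0,-0.025,0.02,-0.2,0,0],
    [0,-0.025,0.02,-0.2,0,0],
    [0,-0.025,0,0,0,0],
    [0,0,0,0,0,0]
  ]
}}

```text
clock: 14.72
eef_pos: [523.6, 279.5, 214.0]
tool_rot: [-1.059, -0.002, -1.239]
force: [0.1, 0.1, -1.8]
width: 17.2
```

```bash
python3 -c "
from h import *
st()"
```

```text
t 14.725 w 17.2 TCP rel rim [ 0.7  0.  49.8] rot deg [-0.1  0.7  0.1] F [-0.8  0.1 -1.7] M [-0.    0.71  0.  ]
origin [ 0.  30.4] upper -x [-27.1  16.8] +x [26.9 16.1] lower -x [-26.8   5.7] +x [26.2  5.1] flange [-33.9  30.8] [34. 30.]
```

>>> {"op": "apply_moves", "data": {
  "targets": [
    [0,-0.04,0,0,0,0],
    [0,-0.04,0,0,0,0],
    [0,0,0,0,0,0]
  ]
}}

```text
clock: 15.1
eef_pos: [522.2, 279.4, 217.1]
tool_rot: [-1.059, -0.001, -1.239]
force: [-1.0, -0.3, -1.3]
width: 17.1
```

```bash
python3 -c "
from h import *
st()"
```

```text
t 15.1 w 17.1 TCP rel rim [ 1.   0.5 53.1] rot deg [-0.   0.7  0.1] F [-1.5  0.  -0.6] M [0.01 0.73 0.04]
origin [ 0.4 34.8] upper -x [-26.8  21.1] +x [27.2 20.5] lower -x [-26.4  10.1] +x [26.6  9.5] flange [-33.6  35.2] [34.4 34.4]
```

>>> {"op": "apply_moves", "data": {
  "targets": [
    [0,-0.2,0,0,0,0],
    [0,-0.3,0,0,0,0],
    [0,-0.4,0,0,0,0],
    [0,-0.5,0,0,0,0],
    [0,-0.5,0,0,0,0],
    [0,0,0,0,0,0],
    [0,0,0,0,0,0]
  ]
}}

```text
clock: 15.98
eef_pos: [487.3, 267.0, 282.8]
tool_rot: [-1.06, -0.002, -1.24]
force: [0.6, 0.1, -1.8]
width: 17.1
```

```bash
python3 look.py 5
python3 - <<'E'
from h import *
st()
G=T(np.c_[[0,-1,0],[0,0,-1],[1,0,0]],[611,32,235])
E,P=rows(cur(),G,10);print(P)
E
```

```text
(200, 228, 224, 262) (0.375, -0.375, 0.924)
(196, 232, 236, 268) (0.25, -0.5, 0.912)
(176, 258, 240, 300) (0.0, 0.0, 0.966)
7mm up = [[ 1.12472237 -1.85073177]]
t 16.075 w 17.4 TCP rel rim [  1.5   0.2 128.3] rot deg [-0.   0.8  0.1] F [-0.2 -0.3 -1. ] M [-0.03  0.7   0.02]
origin [  0.9 109.5] upper -x [-26.3  95.9] +x [27.7 95.2] lower -x [-26.   84.9] +x [27.  84.2] flange [-33.1 110. ] [ 34.9 109.1]
10 x [0.64, 0.163, 0.162, -0.362, 0.232, -0.059] end err [-0.1  0.1 -0.2 -0.   0.  -0. ]
[array([504., 246., 280.]), array([520., 224., 277.]), array([535., 201., 273.]), array([549., 179., 269.]), array([562., 155., 264.]), array([574., 131., 259.]), array([585., 107., 253.]), array([595.,  82., 247.]), array([603.,  57., 241.]), array([611.,  32., 235.])]
```

View pics/c5.png

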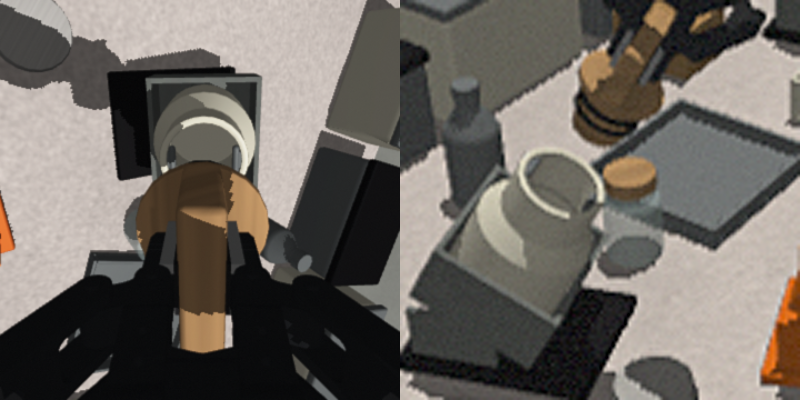

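>>> {"op": "apply_moves", "data": {
  "targets": [
    [0.64,0.163,0.162,-0.362,0.232,-0.059],
    [0.64,0.163,0.162,-0.362,0.232,-0.059],
    [0.64,0.163,0.162,-0.362,0.232,-0.059],
    [0.64,0.163,0.162,-0.362,0.232,-0.059],
    [0.64,0.163,0.162,-0.362,0.232,-0.059],
    [0.64,0.163,0.162,-0.362,0.232,-0.059],
    [0.64,0.163,0.162,-0.362,0.232,-0.059],
    [0.64,0.163,0.162,-0.362,0.232,-0.059],
    [0.64,0.163,0.162,-0.362,0.232,-0.059],
    [0.64,0.163,0.162,-0.362,0.232,-0.059],
    [0,0,0,0,0,0],
    [0,0,0,0,0,0]
  ]
}}

```text
clock: 17.58
eef_pos: [610.6, 33.4, 234.9]
tool_rot: [-1.571, 0.002, -1.569]
force: [0.1, 1.1, -1.8]
width: 17.6
```

>>> {"op": "apply_moves", "data": {
  "targets": [
    [0,0.7,0,0,0,0],
    [0,0.7,0,0,0,0],
    [0,0.7,0,0,0,0],
    [0,0.7,0,0,0,0],
    [0,0.5,0,0,0,0],
    [0,0,0,0,0,0],
    [0,0,0,0,0,0]
  ]
}}

```text
clock: 18.45
eef_pos: [611.9, 33.2, 104.6]
tool_rot: [-1.568, 0.002, -1.569]
force: [-0.0, -0.1, -2.0]
width: 17.2
```

Run:
```python
from h import *
from cell import *
rep();s=read_state();print(s["eef_pos"],s["tool_rot"],s["force"])
a=get_image('side')[:,:,::-1];b=get_image('top')[:,:,::-1]
cv2.imwrite('pics/s6.png',a);cv2.imwrite('pics/t6.png',b)
c=calibration("side");u=proj(c,[611,32,60])[0].astype(int);print(u)
x,y=u;d=cv2.resize(a[y-65:y+65,x-65:x+65],(400,400),interpolation=2)
e=cv2.resize(b[135:215,240:320],(400,400),interpolation=2)
cv2.imwrite('pics/c6.png',np.hstack([d,e]))
```

```text
t 18.45 w 17.2 TCP rel rim [ -50.8 -261.5  -46.9] rot deg [ -4.9  29.5 -18.4] F [-1.1 -0.1 -1.7] M [ 0.06  0.02 -0.04]
[611.88760482  33.23760615 104.60986565] [-1.56791428  0.00158257 -1.56949947] [-0.01721205 -0.10041834 -2.04568183]
[271 211]
```

View pics/c6.png

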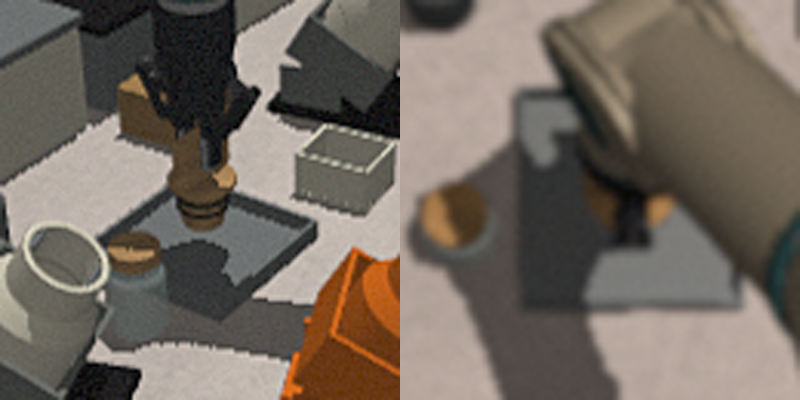

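>>> {"op": "apply_moves", "data": {
  "targets": [
    [0,0.3,0,0,0,0],
    [0,0.2,0,0,0,0],
    [0,0.15,0,0,0,0],
    [0,0.05,0,0,0,0],
    [0,0,0,0,0,0],
    [0,0,0,0,0,0]
  ]
}}

```text
clock: 19.3
eef_pos: [611.4, 32.8, 75.9]
tool_rot: [-1.569, 0.001, -1.57]
force: [-0.4, -0.2, -1.5]
width: 17.4
```

>>> {"op": "apply_moves", "data": {
  "targets": [
    [0,0.05,0,0,0,0],
    [0,0.05,0,0,0,0],
    [0,0,0,0,0,0]
  ]
}}

```text
clock: 19.68
eef_pos: [611.0, 32.6, 71.4]
tool_rot: [-1.57, 0.001, -1.57]
force: [-0.8, 0.4, -1.2]
width: 17.3
```

>>> {"op": "apply_moves", "data": {
  "targets": [
    [0,0.04,0,0,0,0],
    [0,0.03,0,0,0,0],
    [0,0,0,0,0,0],
    [0,0,0,0,0,0]
  ]
}}

```text
clock: 20.18
eef_pos: [611.4, 32.8, 69.8]
tool_rot: [-1.569, 0.001, -1.57]
force: [-1.1, -0.0, 5.1]
width: 17.5
```

```bash
python3 look.py 7 >/dev/null; python3 -c "
from cell import *
s=read_state();print(s['force'],s['torque'],s['eef_pos'])"
```

```text
[-2.04166645  0.6115853   4.81943174] [-0.15076984  0.46766808  0.00266983] [611.39635929  32.8706266   69.77038119]
```

>>> {"op": "apply_moves", "data": {
  "targets": [
    [0,0,0,0,0,0],
    [0,0,0,0,0,0],
    [0,0,0,0,0,0],
    [0,0,0,0,0,0],
    [0,0,0,0,0,0],
    [0,0,0,0,0,0]
  ],
  "jaw": 0.3
}}

```text
clock: 21.02
eef_pos: [611.2, 32.6, 68.8]
tool_rot: [-1.57, 0.001, -1.57]
force: [0.8, 0.1, -0.2]
width: 55.4
```

>>> {"op": "apply_moves", "data": {
  "targets": [
    [0,-0.2,0,0,0,0],
    [0,-0.5,0,0,0,0],
    [0,-0.8,0,0,0,0],
    [0,-0.8,0,0,0,0],
    [0,-0.8,0,0,0,0],
    [0,-0.8,0,0,0,0],
    [0,0,0,0,0,0],
    [0,0,0,0,0,0]
  ]
}}

```text
clock: 22.02
eef_pos: [610.7, 32.3, 225.2]
tool_rot: [-1.57, 0.001, -1.57]
force: [-0.0, 0.0, -0.4]
width: 55.4
```

Run:
```python
from cell import *
import cv2,numpy as np
s=read_state();print(s["clock"],s["eef_pos"],s["force"],s["width"])
a=get_image('side')[:,:,::-1];w=get_image('wrist')[:,:,::-1]
cv2.imwrite('pics/c8.png',np.hstack([cv2.resize(a[130:320,165:355],(400,400),interpolation=2),cv2.resize(w,(400,300))[0:300].copy() if 0 else cv2.resize(w[0:420,70:490],(400,400))]))
```

```text
22.025 [610.70521606  32.28671507 225.24847245] [-0.03970616  0.04890298 -0.35647785] 55.38546550934881
```

View pics/c8.png

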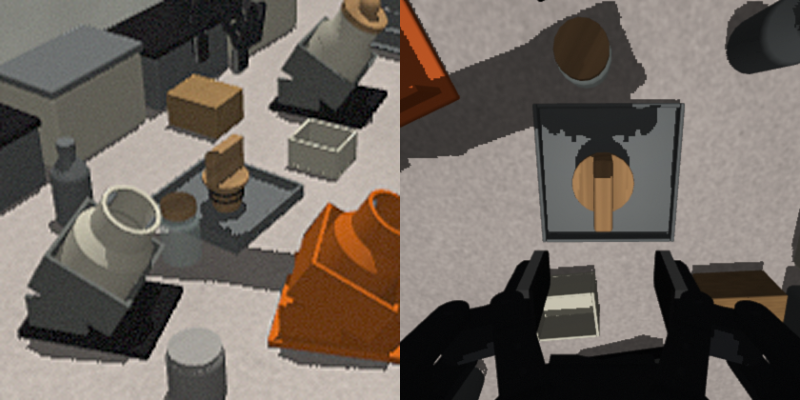

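Stopper stands upright on its plug in the tray (side crop about (228,185)). The canister mouth is open and the other goods are where they were. Handing in.

```bash
python3 -c "
from cell import *
print(finish_job())"
```

```text
the job is handed in; nothing more can be done
None
```

The stopper is out of the leaning canister and standing upright on its plug near the middle of the empty grey tray. The job is handed in at about 22 s of the 67 s allowed. The one doubt is whether the canister stayed under the 7 mm limit while I was rocking.

**How it came free:** I gripped the bar and lifted lightly. I tipped the stopper about 13° towards +x, then 12° towards -x, and then back to level. Both ridges came free, and it lifted out with only its own weight.

**Possible 7 mm breach:** during the first tip the axial pull briefly read 7.1 N, with noise of about ±0.5 N. At about 1 N per mm, the canister may have come up close to, or just past, 7 mm. I lowered it at once to 4.4 N, and later readings were 3.2 N or less. I took no picture at that moment. A later side picture showed it about 3 mm up, and after the stopper was out it was back to roughly 1.5–2 mm.

**Last checks:**
- **Stopper:** the final side and wrist pictures show it upright and alone in the tray.
- **Other goods:** those in view (jar, bottle, tub, carton, can, closed stand and orange look-alike) looked undisturbed. The beaker and the turquoise look-alike were outside that last crop.
- **Robot:** the gripper was clear above the tray and touching nothing.

**Contact moment:** while the stopper rested on the tray floor before release there was a moment of about 0.5 N m, which suggested a slight tilt. It settled upright on its own.

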